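# Snap the cover onto the coffee grinder's hopper

### The arm

A 6-joint arm with a two-finger parallel gripper is mounted at the origin on the work surface. World frame = base frame: x ahead of the robot, y to its left, z up, the work surface at z = 0. Lengths are in m, angles in degrees, forces in N, time in s.
With the tool pointing down it reaches from about 0.375 to 0.9 m from the base axis. Payload 3.1 kg.
Tool frame: the origin (TCP) lies midway between the tips of the shut fingers; the grasp point (between the pads) lies 19 mm behind it; z points along the fingers, y is the direction in which the jaws open and shut (so a half turn about z gives the same grasp; the last joint's range is limited). The gripper opens to 87 mm and grips with 3 to 60 N. Pads are 19 mm wide; open, the fingers measure 117 mm over their backs; the gripper's body (75 mm by 190 mm) begins 51 mm behind the grasp point.
Start: joints at [-82.363, 30.224, 82.088, -0, 67.689, -10.227], TCP at [0.192, -0.595, 0.193] pointing down, gripper open.
Joint ranges: [-176.69, 176.69], [-43.24, 126.21], [12.49, 139.97], [-82, 262], [0, 151.66], [-163.58, 163.58]. Speed limits (degrees/s): [159.86, 159.86, 180, 180, 180, 180].

### API

Orientations are given as a 3x3 rotation matrix whose columns are the frame's x, y, z axes.
In Python, from rig import bot, capture, get_calibration gives the robot as it stands.
- The arm moves only by the tool play_rows, never from a script. Its arguments are lists of equal length, an entry for each row: "fingers": the closure in counts, from 0 (fully open) to 255 (shut); "linear": the shift along the tool's x, y, z in mm, a list of three; "rot": the turn, a rotation vector about the tool's x, y, z in degrees, a list of three. A call has 1 to 20 rows; each row is the pose to reach, as a shift and turn from the pose commanded when the call began, along the tool's axes at that moment; what a row does not reach only later rows make up. A row lasts 1/10 s, in which the tool goes at most 50 mm and 8.59 degrees, less where a joint would pass 70% of its speed; a pose out of reach is approached as far as the arm can. A call with a gripper value outside its range is refused whole. The fingers move at their own pace and stop on an object; the grip force is fixed at half the most. Time passes only in rows, so rows that repeat a pose let the fingers close. It gives the time, the measured TCP pose, the force and the opening at its end, in the units of the state.
- bot.read_state(): the state, without advancing time (a new reading comes with each control period).
- capture(name): name is "scene" or "top"; returns the picture (384x512x3 uint8, red, green, blue); there is no depth.
- get_calibration(name): a dict with "vfov" (degrees; the focal length in pixels is half the picture's height over the tangent of half this angle, whatever the lens; pixels are square), "cx", "cy" (the principal point, pixels), "camera_from_world" (4x4, takes a point from world to camera coordinates). Camera axes: x right, y down, z forward; pixel columns grow to the right and rows downward; lengths in m; the calibration is good to about 2 mm. A picture is of the moment at which its call begins. get_calibration takes no time and is no camera call.
- bot.hand_in(): hands the job in, once; it reports no verdict.
The state is a dict: "time_s": time; "joint_positions": joint angles; "qvel": joint speeds; "tau": joint torques, N m; "position": TCP position; "tcp_rot": TCP orientation; "force": force on the tool from outside, world axes, zero at the start; "moment": the same for the moment, N m; "opening": opening from 0.0 (shut) to 1.0 (fully open).
Only numpy, scipy, OpenCV 4.12 (cv2) and the standard library are available. Lean on these libraries where they do the work, as an engineer would, in place of code of your own. Each camera call takes 0.05 s, during which the arm holds its last target.

### The job

Take the orange cover off the bamboo coaster, set it squarely over the open hopper of the coffee grinder and press it straight down until both clip arms snap over the rim and it sits fully home, then let go. Press gently, with no more than about 25 N: the height of the hopper is not known exactly, so feel for the snap and stop. Leave the crank and everything else on the worktop where it is.

Things in the scene. Friction and masses are not known exactly. Their poses are not given: they have to be found in the camera images.
- grinder: Steel manual coffee grinder, fixed; origin at the centre of its foot (120 x 120 mm) on the worktop, z up. A column 92 mm wide carries the open square bean hopper (80 x 80 mm outside, 4 mm walls) centred on the vertical axis of the origin. The crank is on the +x face, all below the rim.
- hopper_low (a point): On the hopper's axis, 166 mm above the grinder's origin: the lowest height of the rim. A stiff screw collar puts the rim 0 to 24 mm above this point, anew each time; that is not measured and must be found by touch. Pressed, the hopper yields about 1 mm per 20 N on a rubber ring.
- bead_mid (a point): Middle of the round bead outside the hopper's +y wall, for the lowest rim height. It stands out 3 mm, runs 68 mm along the grinder's x, centred 6 mm below the rim. The -y wall has the same (86 mm over both).
- crank_knob (a point): centre of the dark wooden knob (18 mm diameter, axis along the grinder's x) on the crank, 58 mm from its axle; it swings if pushed
- cover: Orange hopper cover, about 0.16 kg, brittle. Origin at the centre of the underside of its plate (88 x 90 mm in x, y, 5 mm thick); z up. Two rigid clip arms at +y and -y (30 mm wide in x, outside at y = +-50 mm). At the start it stands on the arms on the coaster. Fully home its origin is 0 to 2 mm above the rim; it may go on either way round (turned by 0 or 180 degrees).
- cover_handle (a point): centre of the top of the white handle bar on the cover, 38 mm above the cover's origin; the bar is 56 mm long in x, 16 mm wide in y and 33 mm high, standing on the plate: grip it across y
- clip_foot (a point): foot of the +y clip arm, 21 mm below the cover's origin, at y = 48 mm. Between the feet the gap is 92 mm; from there it narrows, as a slanted lead-in, to 82 mm at the hooks' edges, 10.5 mm below the origin.
- coaster: square bamboo coaster, 130 x 130 x 8 mm, fixed; origin at the centre of its underside on the worktop
- clip_a (a joint): how far the cover's +y clip arm is pushed outwards along y against its spring, m: 0 relaxed, about 0.002 at the peak, limit 0.0045. Pressing down, the lead-ins touch the beads 10 mm above home; resistance grows to a peak of 10 to 20 N in all, collapses as the hooks pass the beads about 4.5 mm above home (the snap), and rises steeply when the plate meets the rim.
- pin (a joint): red interlock pin, 6 mm diameter, in the middle of the +x side of the hopper's rim; it stands 4 mm proud and is pushed down by the cover against a light spring (under 1 N). Value in m: 0 up, 0.004 flush with the rim, 0.0023 or more when the cover is fully home.
- clip_b (a joint): the same for the -y clip arm
- cup_a: first tulip-shaped glass cup, 52 mm across, 80 mm tall, stands between the grinder and the coaster; origin at the centre of its underside; loose, leave it where it is
- cup_b: second glass cup, same size; origin at the centre of its underside; loose, leave it where it is
- cup_c: third glass cup, same size; origin at the centre of its underside; loose, leave it where it is
- cezve: empty white ceramic cezve, 90 mm across, 78 mm tall, wooden handle 150 mm long towards its y; origin at the centre of its underside; loose, leave it where it is
- canister: closed blue plastic canister with a white press-button lid, 106 mm across, 163 mm tall; origin at the centre of its underside; loose, leave it where it is
- spoon: spoon with a wooden handle, 160 mm long, lying along its x; origin at the centre of its underside; loose, leave it where it is
Not all that is in view belongs to the job. Of the things that look like the cover, the largest one is meant. Leave any pink or turquoise look-alike of the grinder alone.

How it is judged:
By the outcome, as a careful person would: the job done as asked, in the order asked, and still so for the second after the job is handed in, with the robot touching nothing.
It also fails if it takes over 61 s, if anything falls off the work surface, if the arm or the gripper's body presses on something with over 40 N, if the wrist force passes 120 N, or if a joint passes its speed limit or range.

## Working session

There is one attempt and no reset: what is moved stays moved. The work goes in short steps, Python scripts to look and compute and a tool call to move; the robot and the scene stay as the last step left them, time stands still between calls to the robot, and variables do not carry over. Pictures are saved under pics/ and viewed, and the job is handed in when it is done.

Besides the shell and the picture viewer there is one more tool, called after "Call:" as a command line: name --argument value ..., lists and objects as JSON in quotes. play_rows: Moves the arm, as the interface text tells. Its arguments: {"type":"object","properties":{"fingers":{"type":"array"},"linear":{"type":"array"},"rot":{"type":"array"}},"required":["fingers","linear","rot"]}

```bash
ls; mkdir -p pics; python3 - <<'E'
from rig import bot, capture, get_calibration
import cv2
for n in("scene","top"):
    im=capture(n); cv2.imwrite(f"pics/{n}0.png",im[:,:,::-1]); c=get_calibration(n); print(n,c)
s=bot.read_state(); print(s)
E
```

```text
pics
scene {'vfov': 47.98487609523424, 'cx': 253.72022959265334, 'cy': 197.67458449752755, 'camera_from_world': array([[-0.82894071,  0.55931338, -0.00508396,  0.43177714],
       [ 0.32925995,  0.48059789, -0.81278137, -0.09667362],
       [-0.45215615, -0.67542151, -0.58254665,  1.56376807],
       [ 0.        ,  0.        ,  0.        ,  1.        ]])}
top {'vfov': 53.62205675860228, 'cx': 252.2317763158009, 'cy': 189.08226023095824, 'camera_from_world': array([[-0.00991334, -0.99989419,  0.01064607,  0.00997973],
       [-0.99505345,  0.00881181, -0.09894942,  0.5653819 ],
       [ 0.09884514, -0.01157432, -0.99503551,  1.07812223],
       [ 0.        ,  0.        ,  0.        ,  1.        ]])}
{'time_s': 0.1, 'joint_positions': array([-8.23637005e+01,  3.02766856e+01,  8.21461565e+01, -1.80446429e-03,
        6.76911499e+01, -1.02272813e+01]), 'qvel': array([-0.08291647, -0.07121219, -0.14334744,  0.12188753,  0.0127603 ,
        0.07935117]), 'tau': array([-3.94259541e-04, -4.40986025e+01, -1.77149731e+01,  6.34996709e-02,
        5.33883681e-02, -4.27212092e-05]), 'position': array([ 0.19164377, -0.59415536,  0.19235293]), 'tcp_rot': array([[ 9.51785950e-01,  3.06762807e-01, -2.93256067e-04],
       [ 3.06762776e-01, -9.51783970e-01,  1.96801796e-03],
       [ 3.24598291e-04, -1.96309189e-03, -9.99998020e-01]]), 'force': array([-0.3370297 , -0.78945879,  0.88371295]), 'moment': array([-0.04759746,  0.03193533, -0.02226819]), 'opening': 1.0000440023963892}
```

View pics/scene0.png

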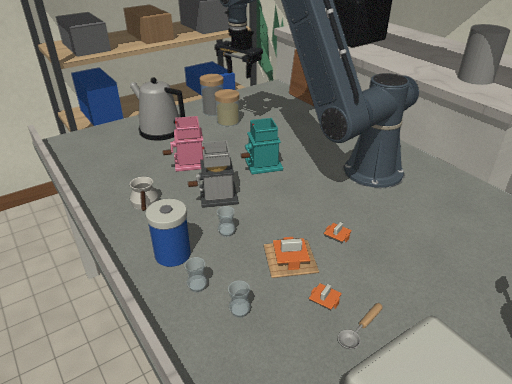

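View pics/top0.png

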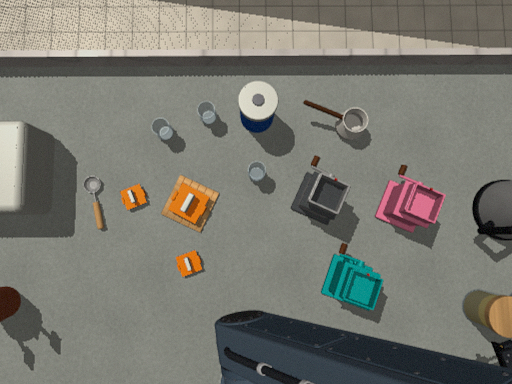

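The orange candidates in the top view are the piece on the coaster at (190,204) and two smaller ones at (134,197) and (190,264), so I choose the first. The grinder candidates are steel (320,195), pink (410,205) and turquoise (352,282), and I choose the steel one. Next I'll check both in close crops.

```bash
cat > h.py <<'E'
import numpy as np, cv2
from rig import bot, capture, get_calibration
def K(n):
    c=get_calibration(n); f=192/np.tan(np.radians(c['vfov']/2)); return f,c['cx'],c['cy'],np.array(c['camera_from_world'])
def proj(n,P):
    f,cx,cy,M=K(n); P=np.atleast_2d(P); q=P@M[:3,:3].T+M[:3,3]; return np.c_[f*q[:,0]/q[:,2]+cx,f*q[:,1]/q[:,2]+cy]
def ray(n,uv):
    f,cx,cy,M=K(n); R=M[:3,:3]; o=-R.T@M[:3,3]; uv=np.atleast_2d(uv)
    d=np.c_[(uv[:,0]-cx)/f,(uv[:,1]-cy)/f,np.ones(len(uv))]@R; return o,d
def plane(n,uv,z):
    o,d=ray(n,uv); t=(z-o[2])/d[:,2]; return o+t[:,None]*d
E
python3 - <<'E'
import cv2,numpy as np
t=cv2.imread('pics/top0.png'); s=cv2.imread('pics/scene0.png')
def crop(im,x,y,w,h,k): return cv2.resize(im[y:y+h,x:x+w],None,fx=k,fy=k,interpolation=cv2.INTER_CUBIC)
a=crop(t,155,165,74,74,5); b=crop(t,280,150,74,74,5)
cv2.imwrite('pics/c1.png',np.hstack([a,b]))
a=crop(s,250,220,80,70,5); b=crop(s,180,130,80,80,5)[:350]
cv2.imwrite('pics/c2.png',np.hstack([a,crop(s,180,135,80,70,5)]))
E
```

```text
(no output)
```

View pics/c1.png

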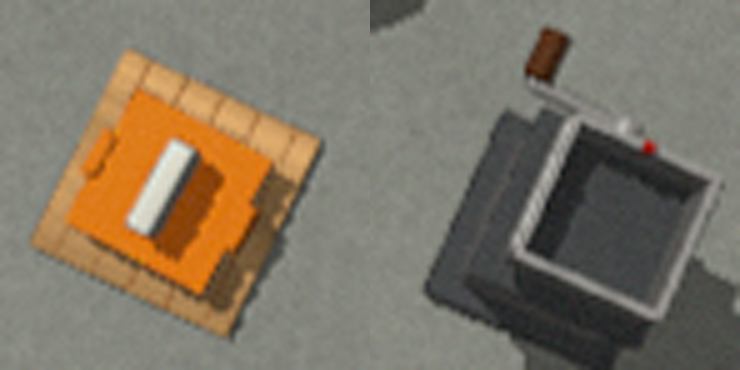

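View pics/c2.png

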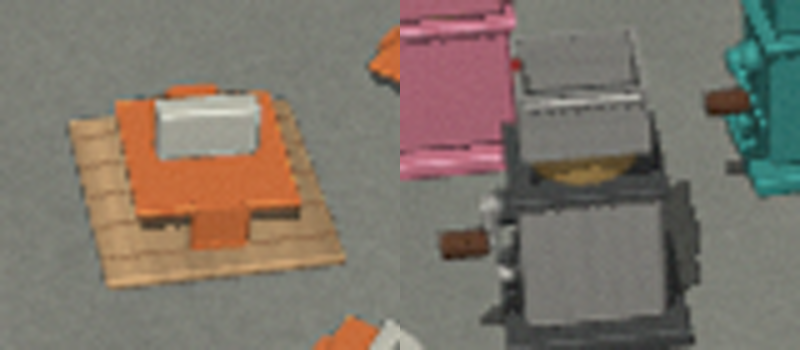

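```bash
cat > m.py <<'E'
from h import *
def up(im,x,y,w,h,k=8): return cv2.resize(im[y:y+h,x:x+w],None,fx=k,fy=k,interpolation=cv2.INTER_CUBIC)
def contour(mask,x,y,k=8):
    cs,_=cv2.findContours(mask.astype(np.uint8),cv2.RETR_EXTERNAL,cv2.CHAIN_APPROX_NONE)
    c=max(cs,key=cv2.contourArea)[:,0,:].astype(float)
    return (c+.5)/k-.5+[x,y]
def quadfit(P,lo=0.15,hi=0.85,tol=4):
    # P: Nx2 metric contour; returns corners by fitting 4 lines, seeds from minAreaRect
    r=cv2.boxPoints(cv2.minAreaRect(P.astype(np.float32)))
    L=[]
    for i in range(4):
        a,b=r[i],r[(i+1)%4]; d=(b-a);l=np.linalg.norm(d);d/=l;n=np.array([-d[1],d[0]])
        t=(P-a)@d/l; e=np.abs((P-a)@n)
        m=(t>lo)&(t<hi)&(e<tol)
        q=P[m]; 
        v=cv2.fitLine(q.astype(np.float32),cv2.DIST_HUBER,0,.001,.001).ravel(); L.append(v)
    return r,L
E
python3 - <<'E'
from m import *
im=cv2.imread('pics/top0.png')
# cover plate & handle
x,y,w,h=155,165,74,74
u=up(im,x,y,w,h); hsv=cv2.cvtColor(u,cv2.COLOR_BGR2HSV)
H,S,V=cv2.split(hsv)
white=(S<60)&(V>170)
c=contour(white,x,y); W=plane('top',c,0.067)[:,:2]*1000
print('handle',cv2.minAreaRect(W.astype(np.float32)))
orange=(S>200)&(V>190)
c=contour(orange,x,y); W=plane('top',c,0.034)[:,:2]*1000
print('plate',cv2.minAreaRect(W.astype(np.float32)))
c2=u.copy(); c2[orange]=(255,0,0); c2[white]=(0,255,0)
bam=(S>70)
c=contour(bam,x,y); W=plane('top',c,0.008)[:,:2]*1000
print('coaster',cv2.minAreaRect(W.astype(np.float32)))
x,y,w,h=300,165,55,52
g=up(im,x,y,w,h); hs=cv2.cvtColor(g,cv2.COLOR_BGR2HSV); rim=(hs[...,2]>125)&(hs[...,1]<60)
g2=g.copy(); g2[rim]=(0,255,0)
print(np.percentile(hs[...,2],[5,50,80,90,95]))
cv2.imwrite('pics/mask1.png',np.hstack([cv2.resize(c2,(400,400)),cv2.resize(g2,(400,400))]))
E
```

```text
handle ((527.59716796875, 189.73760986328125), (13.653889656066895, 54.62391662597656), 61.19239044189453)
plate ((527.3878173828125, 189.8361358642578), (99.16602325439453, 86.69658660888672), 61.51723098754883)
coaster ((527.8713989257812, 188.8278350830078), (131.1987762451172, 130.6217041015625), 64.11848449707031)
[ 40.  77. 132. 136. 143.]
```

View pics/mask1.png

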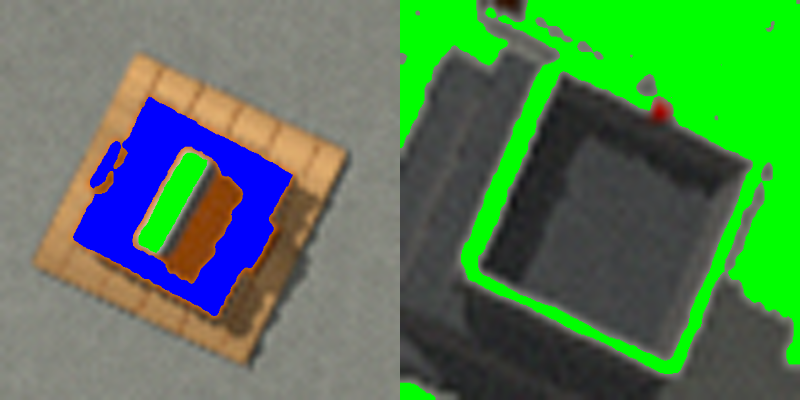

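```bash
python3 - <<'E'
from m import *
im=cv2.imread('pics/top0.png')
x,y,w,h=300,165,55,52
g=up(im,x,y,w,h); V=cv2.cvtColor(g,cv2.COLOR_BGR2HSV)[...,2]
for th in (90,100,110):
    m=(V<th).astype(np.uint8); n,lab=cv2.connectedComponents(m,connectivity=4); px=lab[int((195-165)*8),int((328-300)*8)]
    mm=lab==px; print(th,mm.sum(), end=' ')
    c=contour(mm,x,y)
    for z in (.166,.178,.190):
        W=plane('top',c,z)[:,:2]*1000; print(z,cv2.minAreaRect(W.astype(np.float32)))
    g2=g.copy(); g2[mm]=(0,255,0)
cv2.imwrite('pics/mask2.png',g2)
print('camcentre',ray('top',[0,0])[0],ray('scene',[0,0])[0])
s=cv2.imread('pics/scene0.png')
cv2.imwrite('pics/c3.png',cv2.resize(s[140:210,180:250],None,fx=8,fy=8,interpolation=cv2.INTER_CUBIC))
E
```

```text
90 49332 0.166 ((541.5164794921875, -189.23780822753906), (71.88020324707031, 73.58515167236328), 64.53995513916016)
0.178 ((540.4518432617188, -186.660888671875), (70.9841079711914, 72.66783905029297), 64.53987884521484)
0.19 ((539.3872680664062, -184.08399963378906), (70.08809661865234, 71.75048065185547), 64.53998565673828)
100 50659 0.166 ((541.6303100585938, -189.42312622070312), (72.931884765625, 74.28617095947266), 64.8572006225586)
0.178 ((540.5642700195312, -186.84390258789062), (72.02269744873047, 73.36003875732422), 64.8572006225586)
0.19 ((539.498291015625, -184.26467895507812), (71.11351776123047, 72.43405151367188), 64.85718536376953)
110 51851 0.166 ((541.6779174804688, -189.514892578125), (73.9942626953125, 75.02230834960938), 64.94218444824219)
0.178 ((540.611328125, -186.93453979492188), (73.07181549072266, 74.08702087402344), 64.94219207763672)
0.19 ((539.544677734375, -184.35414123535156), (72.1494140625, 73.15180969238281), 64.94219207763672)
camcentre [0.456117   0.01747517 1.12860787] [1.09681576 0.86116499 0.83458848]
```

View pics/mask2.png

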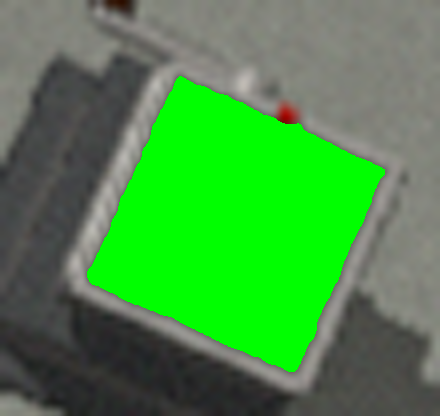

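View pics/c3.png

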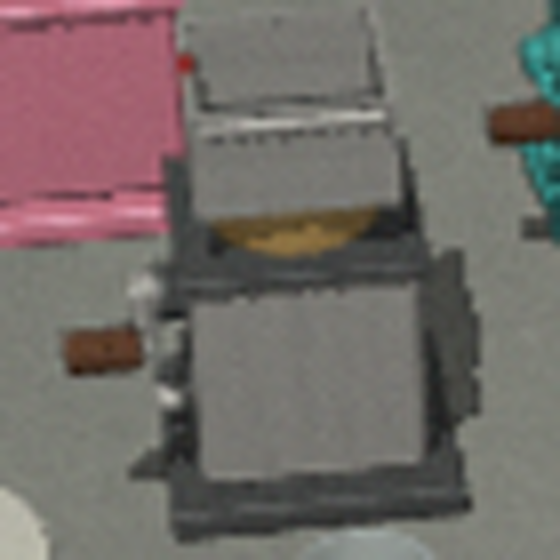

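```bash
python3 - <<'E'
from m import *
t=cv2.imread('pics/top0.png'); s=cv2.imread('pics/scene0.png')
def redc(im,x,y,w,h):
    g=im[y:y+h,x:x+w].astype(float); wt=np.clip(g[...,2]-np.maximum(g[...,0],g[...,1])-40,0,None)
    yy,xx=np.mgrid[:h,:w]; return np.array([(wt*xx).sum()/wt.sum()+x,(wt*yy).sum()/wt.sum()+y]),wt.sum()
def tri(a,b):
    o1,d1=ray('top',a);o2,d2=ray('scene',b);d1=d1[0]/np.linalg.norm(d1);d2=d2[0]/np.linalg.norm(d2)
    A=np.c_[d1,-d2];k=np.linalg.lstsq(A,o2-o1,rcond=None)[0];p,q=o1+k[0]*d1,o2+k[1]*d2
    return (p+q)/2*1000,np.linalg.norm(p-q)*1000
a,_=redc(t,330,174,12,10); 
hs=cv2.cvtColor(s,cv2.COLOR_BGR2HSV)
b,_=redc(s,201,145,5,6); print('pin',a,b,tri(a,b))
# top corners of outer rim by quadfit in px of inner contour -> inner corners
x,y=300,165
g=up(t,x,y,55,52);V=cv2.cvtColor(g,cv2.COLOR_BGR2HSV)[...,2]
m=(V<100).astype(np.uint8);n,lab=cv2.connectedComponents(m,connectivity=4);c=contour(lab==lab[240,224],x,y)
W=plane('top',c,.178)[:,:2]
r=cv2.boxPoints(cv2.minAreaRect((W*1000).astype(np.float32)))/1000
print('inner corners top px',proj('top',np.c_[r,np.full(4,.178)]))
# predicted hopper in scene for several heights
yaw=np.radians(-25.3);R=np.array([[np.cos(yaw),-np.sin(yaw)],[np.sin(yaw),np.cos(yaw)]])
out=[]
for z in (.166,.178,.190):
    ce=plane('top',np.array([[0,0]]),z)
    cW=plane('top',c,z)[:,:2]*1000; ce=np.array(cv2.minAreaRect(cW.astype(np.float32))[0])/1000
    big=cv2.resize(s[140:210,180:250],None,fx=8,fy=8,interpolation=cv2.INTER_CUBIC)
    for hl in (.040,.036):
        q=np.array([[hl,hl],[-hl,hl],[-hl,-hl],[hl,-hl]])@R.T+ce
        p=(proj('scene',np.c_[q,np.full(4,z)])-[180,140]+.5)*8-.5
        cv2.polylines(big,[p.round().astype(int)],True,(0,255,0) if hl==.04 else (255,255,0),1)
    print(z,ce, p.round()); out.append(big[:300,100:480])
cv2.imwrite('pics/ov.png',cv2.resize(np.hstack(out[:2]),None,fx=1,fy=1));cv2.imwrite('pics/ov2.png',out[2])
E
```

```text
pin [335.37386018 178.96656535] [202.21359223 147.63106796] (array([ 574.18600334, -202.96733377,  183.90711023]), np.float64(1.2915949714005042))
inner corners top px [[336.36880666 211.56863716]
 [347.84775551 185.11715332]
 [321.73497952 173.31850806]
 [310.09384139 199.62143452]]
0.166 [ 0.54163031 -0.18942313] [[189. 150.]
 [377. 134.]
 [359.  45.]
 [179.  59.]]
0.178 [ 0.54056427 -0.1868439 ] [[193. 124.]
 [382. 109.]
 [363.  20.]
 [182.  34.]]
0.19 [ 0.53949829 -0.18426468] [[196.  99.]
 [386.  84.]
 [368.  -5.]
 [185.   9.]]
```

View pics/ov.png

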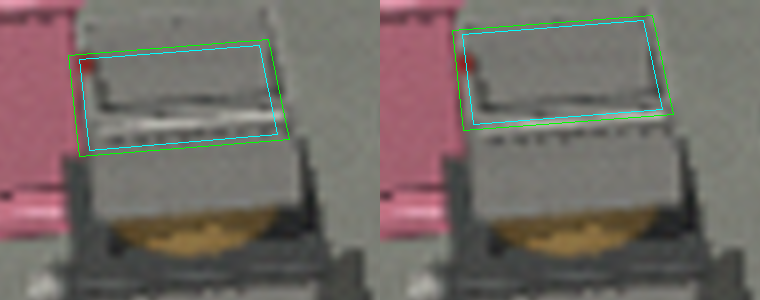

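View pics/ov2.png

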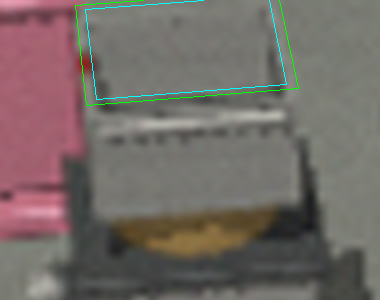

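The rim from both views is at about z = 0.183, centred near (0.540,-0.186) with +x at yaw -25.3°. The pin triangulates to (574,-203,184) mm, which agrees with that. The cover handle is at (0.5275,0.1897) with its long axis at -28.7°. Its measured sizes match the description. Next I'll work out the approach.

```bash
cat > mv.py <<'E'
from m import *
from scipy.spatial.transform import Rotation as Ro
def need(pos,ydeg,s=None):
    s=s or bot.read_state(); R=np.array(s['tcp_rot']); p=np.array(s['position'])
    a=np.radians(ydeg); y=np.array([np.cos(a),np.sin(a),0]); z=np.array([0,0,-1.]); x=np.cross(y,z)
    T=np.c_[x,y,z]; return (R.T@(np.array(pos)-p)*1000).round(2), np.degrees(Ro.from_matrix(R.T@T).as_rotvec()).round(2)
def st():
    s=bot.read_state(); print('t',s['time_s'],'q',s['joint_positions'].round(1),'p',(s['position']*1000).round(2),'F',s['force'].round(2),'M',s['moment'].round(2),'op',round(s['opening'],3))
    R=s['tcp_rot']; print('ydeg',np.degrees(np.arctan2(R[1,1],R[0,1])).round(2),'z',R[:,2].round(4))
E
python3 -c "
from mv import *
print(need([.5275,.1897,.14],61.4)); print(need([.5275,.1897,.34],61.4))"
```

```text
(array([ 560.1 , -642.93,   53.8 ]), array([-3.0000e-02, -1.4000e-01, -1.3354e+02]))
(array([ 560.17, -643.32, -146.2 ]), array([-3.0000e-02, -1.4000e-01, -1.3354e+02]))
```

Call:
play_rows --fingers '[0, 0, 0, 0, 0, 0, 0, 0, 0, 0, 0, 0, 0, 0, 0, 0, 0, 0, 0, 0]' --linear '[[0, 0, -50], [0, 0, -100], [0, 0, -146], [33, -38, -146], [66, -76, -146], [99, -113, -146], [132, -151, -146], [165, -189, -146], [198, -227, -146], [231, -265, -146], [264, -303, -146], [297, -341, -146], [330, -379, -146], [363, -417, -146], [396, -455, -146], [429, -493, -146], [462, -531, -146], [495, -568, -146], [528, -606, -146], [560, -643, -146]]' --rot '[[0, 0, -7], [0, 0, -14], [0, 0, -21], [0, 0, -28], [0, 0, -35], [0, 0, -42], [0, 0, -49], [0, 0, -56], [0, 0, -63], [0, 0, -70], [0, 0, -77], [0, 0, -84], [0, 0, -91], [0, 0, -98], [0, 0, -105], [0, 0, -112], [0, 0, -119], [0, 0, -126], [0, 0, -131], [0, 0, -133.5]]'

```text
time_s: 2.1
position: [0.5265, 0.1886, 0.3388]
tcp_rot: [[-0.879, 0.477, -0.001], [0.477, 0.879, -0.0], [0.0, -0.001, -1.0]]
force: [0.3, -1.0, 0.7]
opening: 0.997
```

```bash
python3 -c "
from mv import *
st();print(need([.5275,.1897,.10],61.4))
for n in('top','scene'): cv2.imwrite(f'pics/{n}1.png',capture(n)[:,:,::-1])"
```

```text
t 2.1 q [  8.3  17.2  80.   -0.   82.9 -53.3] p [526.54 188.59 338.83] F [ 0.28 -1.03  0.69] M [ 0.06 -0.18 -0.  ] op 0.997
ydeg 61.54 z [-7.e-04 -5.e-04 -1.e+00]
(array([ -0.41,   1.62, 238.83]), array([-0.04, -0.02,  0.14]))
```

View pics/scene1.png

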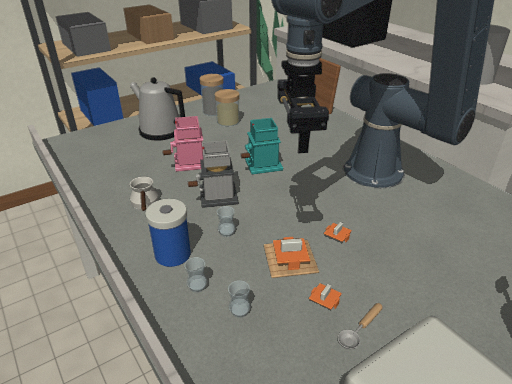

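```bash
python3 -c "
from mv import *
print(proj('scene',[[.5265,.1886,.3388],[.5275,.1897,.067]]))"
```

```text
[[296.43203895 151.1081336 ]
 [291.07164479 240.03689313]]
```

View pics/top1.png

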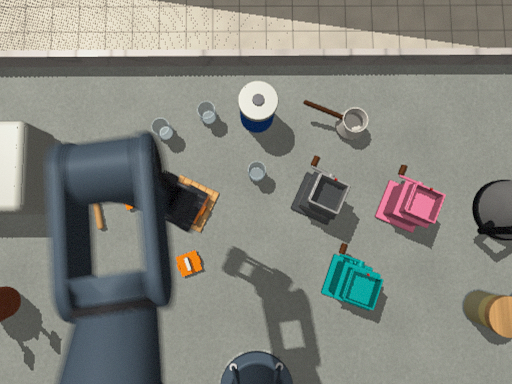

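The scene view shows the open gripper above the coaster, near finger tip at (304,150), and the TCP projects to (296,151), which is consistent. Now I'll go down to just above the handle.

Call:
play_rows --fingers '[0, 0, 0, 0, 0, 0, 0, 0]' --linear '[[0, 1, 48], [0, 1, 96], [0, 1, 144], [0, 1, 190], [0, 1, 220], [0, 1, 239], [0, 1, 239], [0, 1, 239]]' --rot '[[0, 0, 0], [0, 0, 0], [0, 0, 0], [0, 0, 0], [0, 0, 0], [0, 0, 0], [0, 0, 0], [0, 0, 0]]'

```text
time_s: 3.0
position: [0.5269, 0.1868, 0.1004]
tcp_rot: [[-0.877, 0.48, -0.001], [0.48, 0.877, -0.0], [0.0, -0.0, -1.0]]
force: [-0.7, 0.4, 0.9]
opening: 1.001
```

```bash
python3 -c "
from mv import *
st();print(need([.5275,.1897,.037],61.4))
im=capture('scene')[:,:,::-1]; cv2.imwrite('pics/s2.png',cv2.resize(im[180:290,230:350],None,fx=5,fy=5,interpolation=cv2.INTER_CUBIC))"
```

```text
t 3.0 q [  8.1  32.5  96.6  -0.   51.  -53.2] p [526.88 186.81 100.39] F [-0.71  0.37  0.91] M [ 0.08 -0.18  0.04] op 1.001
ydeg 61.32 z [-6.e-04 -2.e-04 -1.e+00]
(array([ 0.82,  2.86, 63.39]), array([-0.03, -0.03, -0.08]))
```

View pics/s2.png

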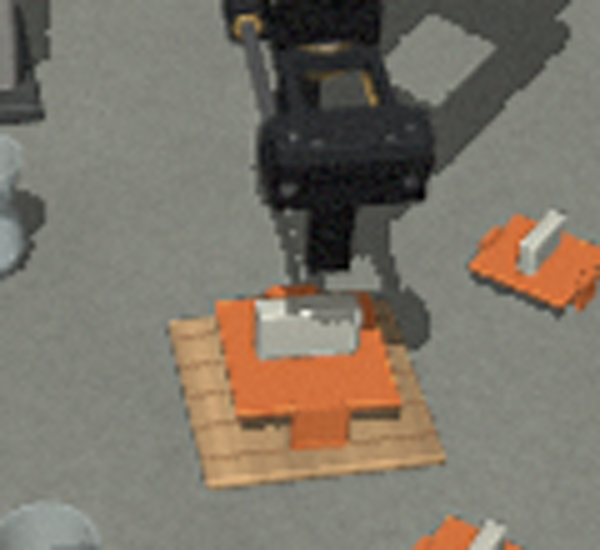

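```bash
python3 -c "
from mv import *
s=bot.read_state();R=s['tcp_rot'];p=s['position']
for d in(-.051,0,.051): print(d,(proj('scene',p+R[:,1]*d)-[230,180])*5)
"
```

```text
-0.051 [[289.74474734 189.11281049]]
0 [[304.93882216 248.63632846]]
0.051 [[321.275654   312.63665198]]
```

Call:
play_rows --fingers '[0, 0, 0, 0, 0, 0]' --linear '[[0.8, 2.9, 25], [0.8, 2.9, 45], [0.8, 2.9, 57], [0.8, 2.9, 62], [0.8, 2.9, 63], [0.8, 2.9, 63]]' --rot '[[0, 0, 0], [0, 0, 0], [0, 0, 0], [0, 0, 0], [0, 0, 0], [0, 0, 0]]'

```text
time_s: 3.65
position: [0.5283, 0.1903, 0.038]
tcp_rot: [[-0.878, 0.479, 0.002], [0.479, 0.878, 0.0], [-0.001, 0.001, -1.0]]
force: [-0.4, 0.1, 1.1]
opening: 0.998
```

```bash
python3 -c "
from mv import *
st();print(need([.5275,.1897,.037],61.4))
im=capture('scene')[:,:,::-1]; cv2.imwrite('pics/s3.png',cv2.resize(im[180:290,230:350],None,fx=5,fy=5,interpolation=cv2.INTER_CUBIC))
im=capture('top')[:,:,::-1]; cv2.imwrite('pics/t3.png',cv2.resize(im[155:265,130:250],None,fx=5,fy=5,interpolation=cv2.INTER_CUBIC))"
```

```text
t 3.65 q [  8.4  38.3  98.4  -0.   43.3 -52.9] p [528.32 190.35  38.04] F [-0.37  0.09  1.1 ] M [ 0.   -0.06 -0.04] op 0.998
ydeg 61.36 z [ 1.5e-03  2.0e-04 -1.0e+00]
(array([ 0.41, -0.96,  1.04]), array([ 0.05,  0.07, -0.04]))
```

View pics/s3.png

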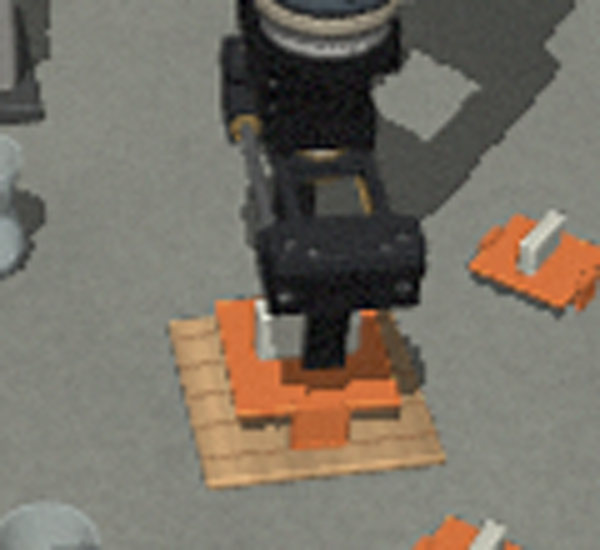

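View pics/t3.png

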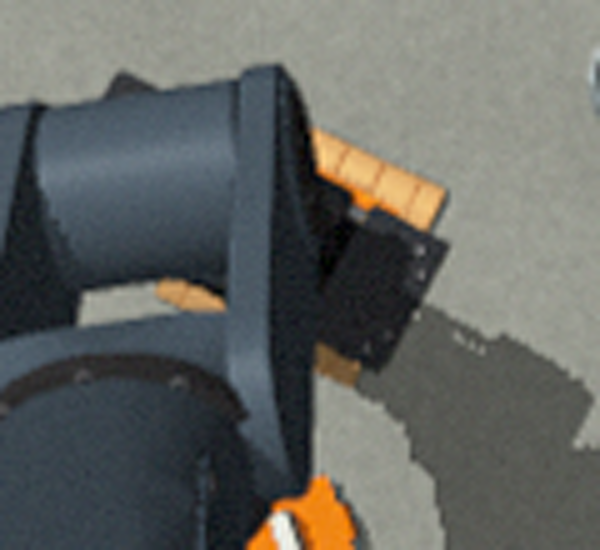

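The straddle looks right: the near finger (crop 303–349) sits mid-handle (crop 258–358). Closing now.

Call:
play_rows --fingers '[60, 120, 160, 200, 240, 255, 255, 255, 255, 255, 255, 255]' --linear '[[0, 0, 0], [0, 0, 0], [0, 0, 0], [0, 0, 0], [0, 0, 0], [0, 0, 0], [0, 0, 0], [0, 0, 0], [0, 0, 0], [0, 0, 0], [0, 0, 0], [0, 0, 0]]' --rot '[[0, 0, 0], [0, 0, 0], [0, 0, 0], [0, 0, 0], [0, 0, 0], [0, 0, 0], [0, 0, 0], [0, 0, 0], [0, 0, 0], [0, 0, 0], [0, 0, 0], [0, 0, 0]]'

```text
time_s: 4.95
position: [0.5282, 0.1903, 0.038]
tcp_rot: [[-0.878, 0.479, 0.001], [0.479, 0.878, 0.0], [-0.001, 0.001, -1.0]]
force: [-2.2, -0.5, 4.1]
opening: 0.029
```

```bash
python3 -c "
from mv import *
st()
im=capture('scene')[:,:,::-1]; cv2.imwrite('pics/s4.png',cv2.resize(im[180:290,230:350],None,fx=5,fy=5,interpolation=cv2.INTER_CUBIC))"
```

```text
t 4.95 q [  8.4  38.3  98.4  -0.   43.3 -52.9] p [528.23 190.33  37.99] F [-2.21 -0.46  4.13] M [ 0.01 -0.06  0.06] op 0.029
ydeg 61.37 z [ 1.4e-03  1.0e-04 -1.0e+00]
```

View pics/s4.png

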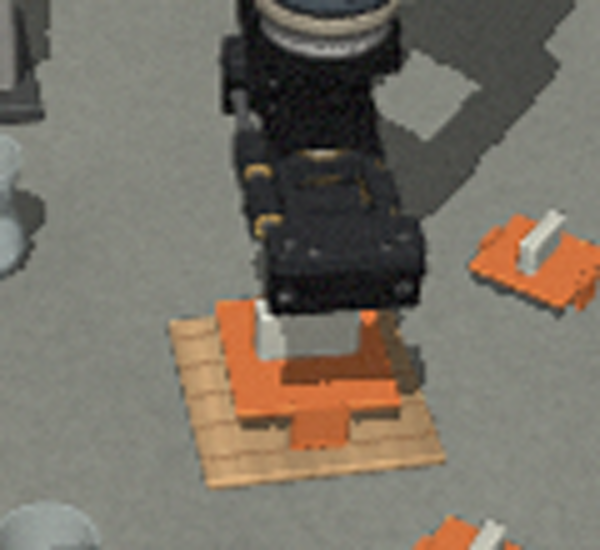

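The opening reads 0.029, about 2.5 mm, so the fingers don't have the 16 mm bar between them. I'll compare the gripper's projected features with the picture to see where the fingers really are.

```bash
python3 -c "
from mv import *
s=bot.read_state();R=s['tcp_rot'];p=s['position']
for nm,v in dict(tcp=[0,0,0],bodyL=[.0375,.095,-.07],bodyR=[-.0375,.095,-.07],bodyLs=[.0375,.0375,-.07],bodyRs=[-.0375,.0375,-.07],tipopen=[0,.0585,0],tipopen13=[0,.0585,-.013],tip30=[0,.0585,-.03]).items(): print(nm,(proj('scene',p+R@np.array(v))-[230,180])*5)
print('handle top ends',[((proj('scene',[.5275+a*np.cos(np.radians(-28.7)),.1897+a*np.sin(np.radians(-28.7)),.067])-[230,180])*5).round() for a in(-.028,.028)])
im=capture('scene')[:,:,::-1]; cv2.imwrite('pics/s5.png',cv2.resize(im[180:270,250:340],None,fx=6.6,fy=6.6,interpolation=cv2.INTER_CUBIC))"
```

```text
tcp [[302.52705097 341.60582706]]
bodyL [[416.06246308 360.73520831]]
bodyR [[264.79129376 371.02482908]]
bodyLs [[393.02680076 284.337194  ]]
bodyRs [[248.04197832 293.80625698]]
tipopen [[320.75377925 417.08346316]]
tipopen13 [[322.02174195 398.92964013]]
tip30 [[323.70593401 374.81652963]]
handle top ends [array([[357., 297.]]), array([[254., 304.]])]
```

View pics/s5.png

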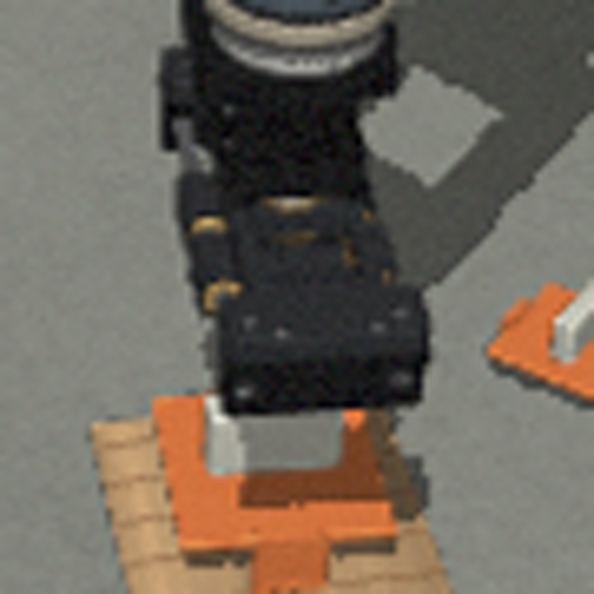

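Call:
play_rows --fingers '[255, 255, 255, 255]' --linear '[[0, 0, -10], [0, 0, -40], [0, 0, -80], [0, 0, -80]]' --rot '[[0, 0, 0], [0, 0, 0], [0, 0, 0], [0, 0, 0]]'

```text
time_s: 5.45
position: [0.5315, 0.1911, 0.1223]
tcp_rot: [[-0.878, 0.479, 0.01], [0.479, 0.878, 0.002], [-0.008, 0.006, -1.0]]
force: [0.9, -0.4, 0.0]
opening: 0.004
```

```bash
python3 -c "
from mv import *
st()
s=bot.read_state();R=s['tcp_rot'];p=s['position']
for nm,v in dict(tcp=[0,0,0],bodyL=[.0375,.095,-.07],bodyR=[-.0375,.095,-.07]).items(): print(nm,(proj('scene',p+R@np.array(v))-[250,160])*5)
im=capture('scene')[:,:,::-1]; cv2.imwrite('pics/s6.png',cv2.resize(im[160:280,250:360],None,fx=5,fy=5,interpolation=cv2.INTER_CUBIC))"
```

```text
t 5.45 q [  8.4  30.7  95.3   0.   53.4 -52.9] p [531.49 191.05 122.27] F [ 0.94 -0.35  0.01] M [ 0.08 -0.2   0.01] op 0.004
ydeg 61.37 z [ 0.0104  0.0017 -0.9999]
tcp [[205.72335957 324.26655402]]
bodyL [[326.30053682 329.9415417 ]]
bodyR [[167.46208117 339.15412371]]
```

View pics/s6.png

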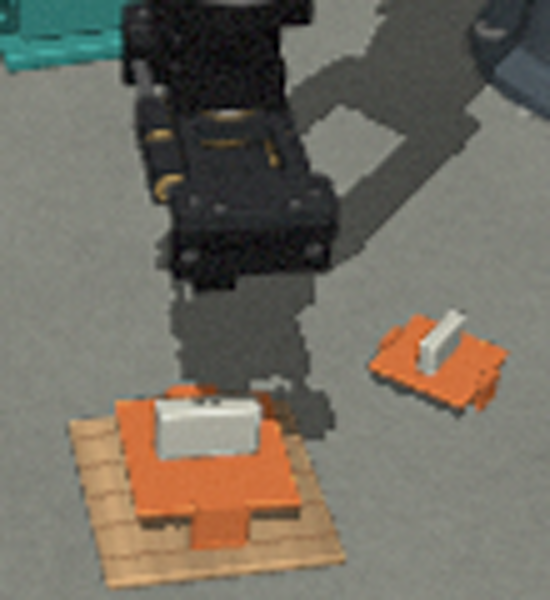

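The cover hasn't moved. The shut tips show at crop (215,288), but the reported TCP projects to (206,324), so the real tip is roughly 27–36 mm higher than reported. I'll measure this by touch, lowering the shut tips gently onto the handle top at a known z of 67 mm.

Call:
play_rows --fingers '[255, 255, 255, 255, 255, 255]' --linear '[[0, 0, 40], [0, 0, 60], [0, 0, 70], [0, 0, 70], [0, 0, 70], [0, 0, 70]]' --rot '[[0, 0, 0], [0, 0, 0], [0, 0, 0], [0, 0, 0], [0, 0, 0], [0, 0, 0]]'

```text
time_s: 6.1
position: [0.5285, 0.1904, 0.0481]
tcp_rot: [[-0.878, 0.479, 0.002], [0.479, 0.878, 0.0], [-0.002, 0.001, -1.0]]
force: [-0.4, -0.3, -0.4]
opening: 0.002
```

```bash
python3 -c "
from mv import *
st()
s=bot.read_state();R=s['tcp_rot'];p=s['position']
print((proj('scene',p)-[230,180])*5)
im=capture('scene')[:,:,::-1]; cv2.imwrite('pics/s7.png',cv2.resize(im[180:290,230:350],None,fx=5,fy=5,interpolation=cv2.INTER_CUBIC))"
```

```text
t 6.1 q [  8.4  37.3  98.1   0.   44.5 -52.9] p [528.51 190.42  48.1 ] F [-0.44 -0.31 -0.37] M [ 0.04 -0.12  0.02] op 0.002
ydeg 61.36 z [ 1.9e-03  3.0e-04 -1.0e+00]
[[303.12319566 327.97198317]]
```

View pics/s7.png

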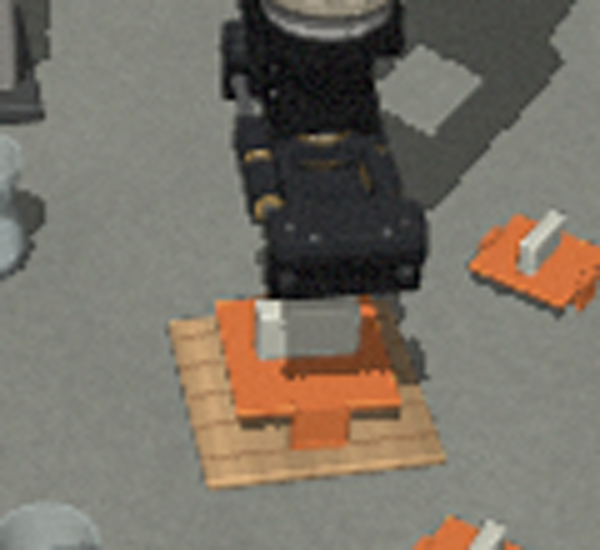

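Call:
play_rows --fingers '[255, 255, 255, 255, 255]' --linear '[[0, 0, 3], [0, 0, 6], [0, 0, 7], [0, 0, 7], [0, 0, 7]]' --rot '[[0, 0, 0], [0, 0, 0], [0, 0, 0], [0, 0, 0], [0, 0, 0]]'

```text
time_s: 6.65
position: [0.5276, 0.1903, 0.0402]
tcp_rot: [[-0.878, 0.479, -0.0], [0.479, 0.878, 0.0], [0.0, -0.0, -1.0]]
force: [-0.1, 0.3, 0.2]
opening: 0.008
```

Call:
play_rows --fingers '[255, 255, 255]' --linear '[[0, 0, 1], [0, 0, 1], [0, 0, 1]]' --rot '[[0, 0, 0], [0, 0, 0], [0, 0, 0]]'

```text
time_s: 6.95
position: [0.5276, 0.1903, 0.0392]
tcp_rot: [[-0.878, 0.479, -0.0], [0.479, 0.878, 0.0], [0.0, 0.0, -1.0]]
force: [-0.6, 0.5, 1.2]
opening: 0.0
```

Call:
play_rows --fingers '[255, 255, 255]' --linear '[[0, 0, 1], [0, 0, 1], [0, 0, 1]]' --rot '[[0, 0, 0], [0, 0, 0], [0, 0, 0]]'

```text
time_s: 7.25
position: [0.5276, 0.1903, 0.0382]
tcp_rot: [[-0.878, 0.479, -0.0], [0.479, 0.878, -0.0], [0.0, -0.0, -1.0]]
force: [0.5, -0.4, 0.0]
opening: 0.007
```

Call:
play_rows --fingers '[255, 255, 255]' --linear '[[0, 0, 1], [0, 0, 1], [0, 0, 1]]' --rot '[[0, 0, 0], [0, 0, 0], [0, 0, 0]]'

```text
time_s: 7.55
position: [0.5278, 0.1903, 0.038]
tcp_rot: [[-0.878, 0.479, 0.001], [0.479, 0.878, -0.0], [-0.0, 0.0, -1.0]]
force: [-1.2, -0.9, 4.6]
opening: 0.008
```

Contact came at reported z = 0.038 with about 4 N, so the shut tips were on the 67 mm handle top. The reported z is therefore 29 mm low, which agrees with the camera. I'll reopen, go down to reported 0.0085 (tips about 3.5 mm above the plate) and grip.

Call:
play_rows --fingers '[255, 200, 100, 0, 0, 0, 0, 0, 0, 0, 0, 0]' --linear '[[0, 0, -6], [0, 0, -8], [0, 0, -8], [0, 0, -8], [0, 0, -8], [0, 0, -8], [0, 0, -8], [0, 0, 8], [0, 0, 20], [0, 0, 27], [0, 0, 29], [0, 0, 29]]' --rot '[[0, 0, 0], [0, 0, 0], [0, 0, 0], [0, 0, 0], [0, 0, 0], [0, 0, 0], [0, 0, 0], [0, 0, 0], [0, 0, 0], [0, 0, 0], [0, 0, 0], [0, 0, 0]]'

```text
time_s: 8.75
position: [0.5274, 0.1903, 0.0078]
tcp_rot: [[-0.878, 0.479, -0.001], [0.479, 0.878, -0.0], [0.001, -0.001, -1.0]]
force: [0.3, 0.1, -0.5]
opening: 0.921
```

```bash
python3 -c "
from mv import *
st()
im=capture('scene')[:,:,::-1]; cv2.imwrite('pics/s8.png',cv2.resize(im[180:290,230:350],None,fx=5,fy=5,interpolation=cv2.INTER_CUBIC))"
```

```text
t 8.75 q [  8.4  41.2  99.1   0.   39.8 -52.9] p [527.36 190.28   7.82] F [ 0.29  0.09 -0.47] M [ 0.03 -0.13  0.07] op 0.921
ydeg 61.37 z [-9.e-04 -1.e-04 -1.e+00]
```

View pics/s8.png

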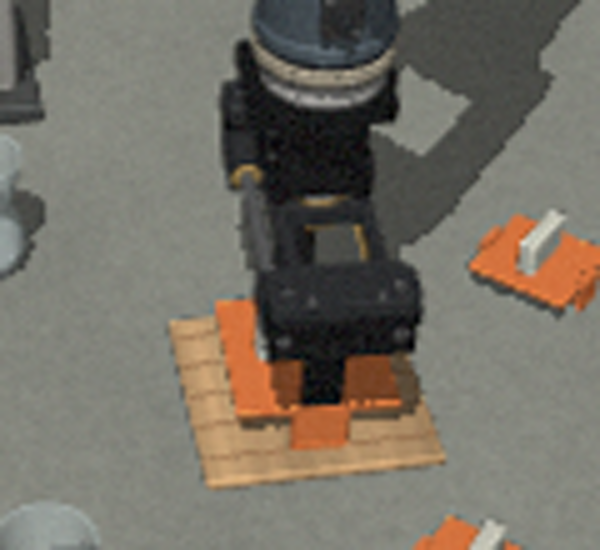

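The near finger (crop 303–345) now reaches down beside the handle, and the force is about zero. Closing.

Call:
play_rows --fingers '[100, 200, 255, 255, 255, 255, 255, 255, 255, 255]' --linear '[[0, 0, 0], [0, 0, 0], [0, 0, 0], [0, 0, 0], [0, 0, 0], [0, 0, 0], [0, 0, 0], [0, 0, 0], [0, 0, 0], [0, 0, 0]]' --rot '[[0, 0, 0], [0, 0, 0], [0, 0, 0], [0, 0, 0], [0, 0, 0], [0, 0, 0], [0, 0, 0], [0, 0, 0], [0, 0, 0], [0, 0, 0]]'

```text
time_s: 9.8
position: [0.5276, 0.1903, 0.0082]
tcp_rot: [[-0.878, 0.479, -0.0], [0.479, 0.878, -0.0], [0.0, -0.0, -1.0]]
force: [0.7, 0.2, 0.0]
opening: 0.178
```

```bash
python3 -c "
from mv import *
st()
im=capture('scene')[:,:,::-1]; cv2.imwrite('pics/s9.png',cv2.resize(im[180:290,230:350],None,fx=5,fy=5,interpolation=cv2.INTER_CUBIC))"
```

```text
t 9.8 q [  8.4  41.1  99.1  -0.   39.8 -52.9] p [527.63 190.29   8.23] F [0.69 0.21 0.03] M [ 0.09 -0.16  0.01] op 0.178
ydeg 61.37 z [-0. -0. -1.]
```

View pics/s9.png

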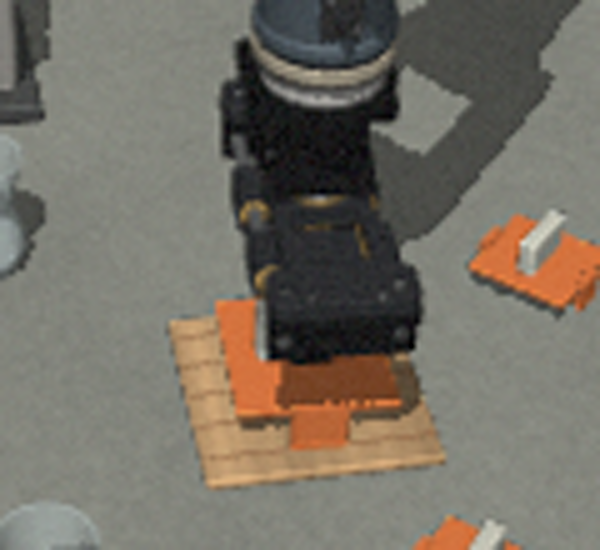

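The opening is 0.178, about 15.5 mm, so the 16 mm bar is gripped. Lifting.

Call:
play_rows --fingers '[255, 255, 255, 255, 255, 255, 255, 255, 255, 255]' --linear '[[0, 0, -4], [0, 0, -15], [0, 0, -40], [0, 0, -75], [0, 0, -115], [0, 0, -155], [0, 0, -190], [0, 0, -215], [0, 0, -230], [0, 0, -230]]' --rot '[[0, 0, 0], [0, 0, 0], [0, 0, 0], [0, 0, 0], [0, 0, 0], [0, 0, 0], [0, 0, 0], [0, 0, 0], [0, 0, 0], [0, 0, 0]]'

```text
time_s: 10.85
position: [0.529, 0.1906, 0.2416]
tcp_rot: [[-0.878, 0.479, 0.006], [0.479, 0.878, 0.001], [-0.005, 0.004, -1.0]]
force: [-0.0, 0.5, -1.6]
opening: 0.179
```

```bash
python3 -c "
from mv import *
st(); print(need([.5402,-.1852,.240],64.7))
im=capture('scene')[:,:,::-1]; cv2.imwrite('pics/s10.png',im)"
```

```text
t 10.85 q [  8.4  22.1  88.2   0.   69.4 -52.9] p [529.02 190.6  241.61] F [-0.02  0.54 -1.6 ] M [ 0.11 -0.21  0.01] op 0.179
ydeg 61.37 z [ 0.0064  0.001  -1.    ]
(array([-189.86, -324.51,    1.3 ]), array([ 0.22,  0.3 , -3.33]))
```

View pics/s10.png

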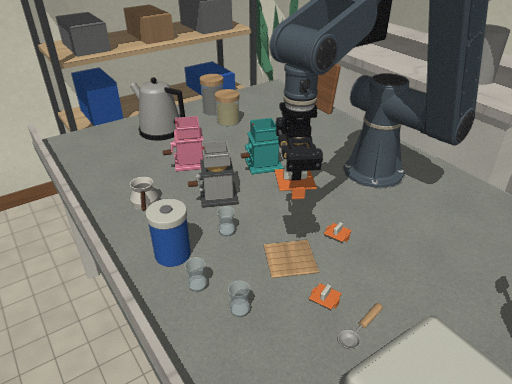

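The cover is held (about -1.6 N) at (295,183) and the coaster is empty. Moving over to the grinder.

Call:
play_rows --fingers '[255, 255, 255, 255, 255, 255, 255, 255, 255, 255, 255, 255, 255, 255, 255, 255, 255]' --linear '[[-5, -9, -1], [-18, -30, -2], [-34, -58, -2], [-52, -88, -2], [-70, -119, -2], [-88, -149, -2], [-106, -180, -2], [-124, -210, -2], [-142, -240, -2], [-158, -268, -2], [-172, -292, -2], [-182, -309, -2], [-188, -319, -2], [-190.9, -323.7, -2], [-190.9, -323.7, -2], [-190.9, -323.7, -2], [-190.9, -323.7, -2]]' --rot '[[0, 0, 0], [0, 0, 0], [0, 0, 0], [0, 0, 0], [0, 0, 0], [0, 0, -1], [0, 0, -1], [0, 0, -2], [0, 0, -2], [0, 0, -3], [0, 0, -3.3], [0, 0, -3.3], [0, 0, -3.3], [0, 0, -3.3], [0, 0, -3.3], [0, 0, -3.3], [0, 0, -3.3]]'

```text
time_s: 12.6
position: [0.5399, -0.1842, 0.2402]
tcp_rot: [[-0.904, 0.427, -0.0], [0.427, 0.904, 0.001], [0.001, 0.0, -1.0]]
force: [0.1, 0.4, -1.1]
opening: 0.183
```

```bash
python3 -c "
from mv import *
st(); print(need([.5402,-.1852,.203],64.7))
for n,(x,y,w,h) in dict(scene=(160,90,110,120),top=(270,130,110,110)).items():
  im=capture(n)[:,:,::-1]; cv2.imwrite(f'pics/{n}11.png',im); cv2.imwrite(f'pics/{n}11c.png',cv2.resize(im[y:y+h,x:x+w],None,fx=5,fy=5,interpolation=cv2.INTER_CUBIC))"
```

```text
t 12.6 q [-30.1  23.   86.8   0.   70.2 -94.8] p [ 539.89 -184.16  240.19] F [ 0.13  0.38 -1.09] M [ 0.07 -0.13  0.01] op 0.183
ydeg 64.74 z [-4.e-04  6.e-04 -1.e+00]
(array([-0.75, -0.82, 37.19]), array([ 0.02, -0.03,  0.04]))
```

View pics/scene11c.png

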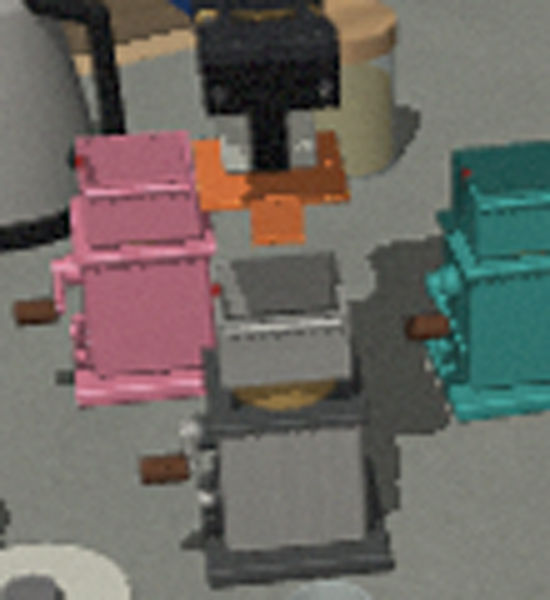

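View pics/top11c.png

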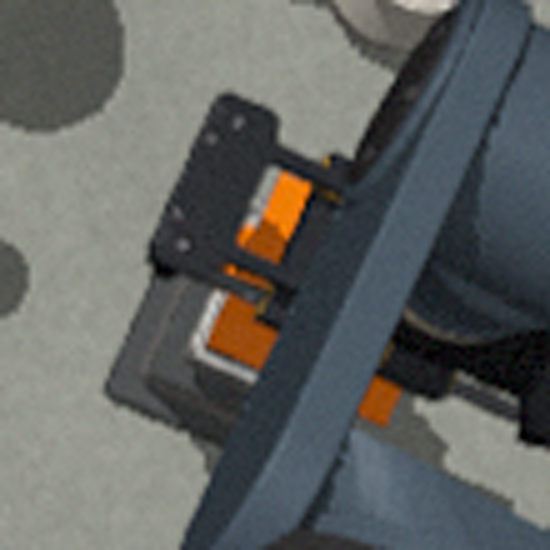

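```bash
cat > ov.py <<'E'
from mv import *
def overlay(imgs,tcp,yaw_c,hz=.183,hc=(.5401,-.1857),yaw_h=-25.3,tag='x',dz=.0208):
    def rect(c,yaw,hx,hy,z):
        a=np.radians(yaw);R=np.array([[np.cos(a),-np.sin(a)],[np.sin(a),np.cos(a)]])
        q=np.array([[hx,hy],[-hx,hy],[-hx,-hy],[hx,-hy]])@R.T+c; return np.c_[q,np.full(4,z)]
    c=np.array(tcp[:2])-[.0001,.0005]; oz=tcp[2]+dz
    for n,(x,y,w,h) in dict(scene=(160,90,110,120),top=(270,130,110,110)).items():
        im=imgs[n]; b=cv2.resize(im[y:y+h,x:x+w],None,fx=5,fy=5,interpolation=cv2.INTER_CUBIC)
        for P,col in((rect(c,yaw_c,.044,.045,oz+.005),(0,255,0)),(rect(c,yaw_c,.015,.050,oz-.021),(255,255,0)),(rect(hc,yaw_h,.040,.040,hz),(255,0,255)),(rect(hc,yaw_h,.06,.06,0),(0,0,255))):
            p=(proj(n,P)-[x,y]+.5)*5-.5; cv2.polylines(b,[p.round().astype(int)],True,col,1)
        cv2.imwrite(f'pics/ov_{n}_{tag}.png',b)
E
python3 -c "
from ov import *
s=bot.read_state();R=s['tcp_rot'];yc=np.degrees(np.arctan2(R[1,1],R[0,1]))-90
overlay({n:cv2.imread(f'pics/{n}11.png') for n in('scene','top')},s['position'],yc,tag='a')"
```

```text
(no output)
```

View pics/ov_scene_a.png

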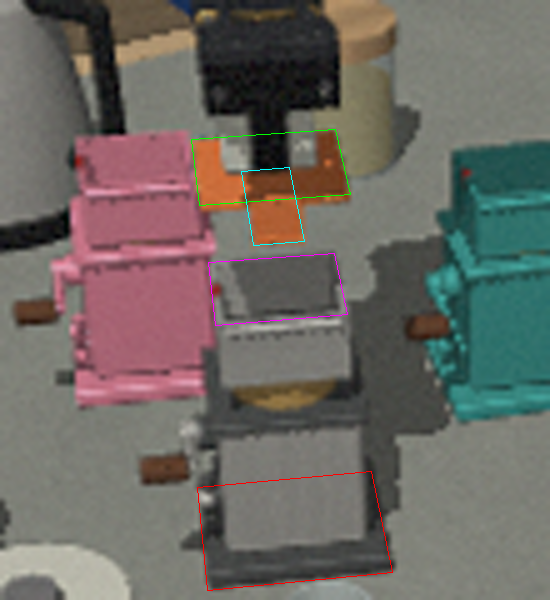

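View pics/ov_top_a.png

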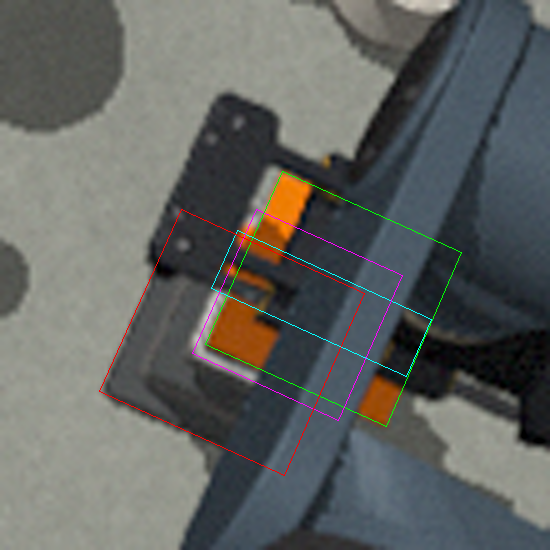

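```bash
python3 - <<'E'
from mv import *
s0=cv2.imread('pics/scene0.png'); s1=cv2.imread('pics/scene11.png')
avg=cv2.addWeighted(cv2.imread('pics/scene1.png'),.5,s0,.5,0)
x,y,w,h,k=198,137,36,42,10
yaw=np.radians(-25.3);R=np.array([[np.cos(yaw),-np.sin(yaw)],[np.sin(yaw),np.cos(yaw)]])
def draw(z,c):
    b=cv2.resize(avg[y:y+h,x:x+w],None,fx=k,fy=k,interpolation=cv2.INTER_CUBIC)
    for hx,hy,zz,col in((.04,.04,z,(255,0,255)),(.036,.036,z,(255,255,0)),(.034,.043,z-.006,(0,255,0))):
        q=np.array([[hx,hy],[-hx,hy],[-hx,-hy],[hx,-hy]])@R.T+c
        p=(proj('scene',np.c_[q,np.full(4,zz)])-[x,y]+.5)*k-.5
        if hy==.043: p=p[:2]
        cv2.polylines(b,[p.round().astype(int)],hy!=.043,col,1)
    return b
cv2.imwrite('pics/hz.png',np.hstack([draw(.180,(.5404,-.1863)),draw(.185,(.5399,-.1853))]))
E
```

```text
(no output)
```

View pics/hz.png

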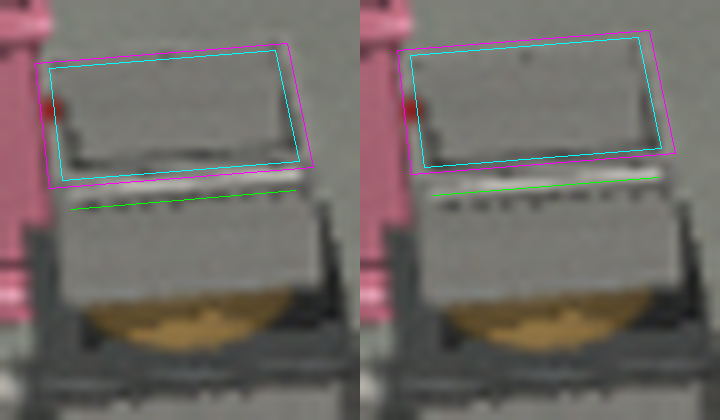

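Call:
play_rows --fingers '[255, 255, 255, 255, 255, 255]' --linear '[[0, 0, 15], [0, 0, 35], [0, 0, 45], [0, 0, 48], [0, 0, 48], [0, 0, 48]]' --rot '[[0, 0, 0], [0, 0, 0], [0, 0, 0], [0, 0, 0], [0, 0, 0], [0, 0, 0]]'

```text
time_s: 13.3
position: [0.5407, -0.1856, 0.193]
tcp_rot: [[-0.904, 0.428, 0.001], [0.428, 0.904, -0.001], [-0.002, -0.0, -1.0]]
force: [-0.0, -0.4, -2.1]
opening: 0.179
```

```bash
python3 -c "
from ov import *
st(); s=bot.read_state();R=s['tcp_rot'];yc=np.degrees(np.arctan2(R[1,1],R[0,1]))-90
print(need([.5401,-.1849,.190],64.7))
im={n:np.ascontiguousarray(capture(n)[:,:,::-1]) for n in('scene','top')}
overlay(im,s['position'],yc,hz=.184,hc=(.5400,-.1854),tag='b')"
```

```text
t 13.3 q [-30.1  26.1  90.    0.   63.8 -94.8] p [ 540.66 -185.56  192.99] F [-0.02 -0.4  -2.13] M [ 0.04 -0.18  0.03] op 0.179
ydeg 64.67 z [ 1.3e-03 -8.0e-04 -1.0e+00]
(array([0.79, 0.36, 2.99]), array([-0.01,  0.09, -0.03]))
```

View pics/ov_scene_b.png

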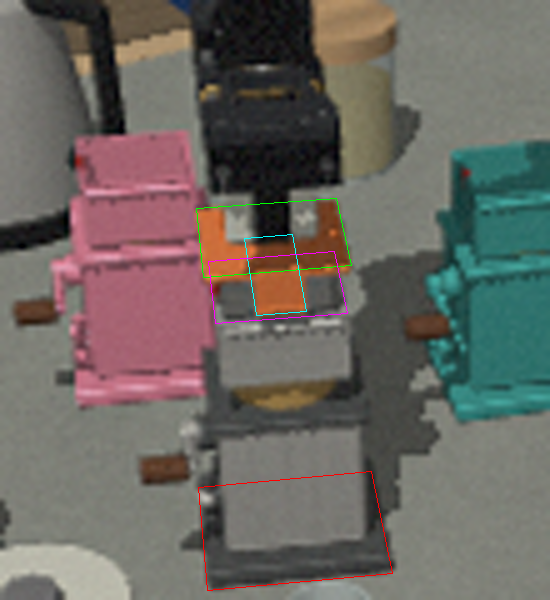

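View pics/ov_top_b.png

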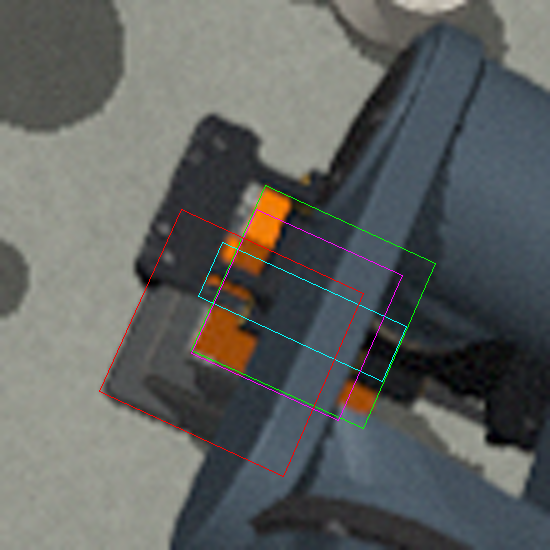

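Cover and hopper line up in both views, with the arm centre at crop x ≈ 283 and the hopper wall centre at ≈ 285. Now I'll go down in small steps and feel for contact.

Call:
play_rows --fingers '[255, 255, 255, 255]' --linear '[[0, 0, 3], [0, 0, 6], [0, 0, 7], [0, 0, 7]]' --rot '[[0, 0, 0], [0, 0, 0], [0, 0, 0], [0, 0, 0]]'

```text
time_s: 13.8
position: [0.5398, -0.1852, 0.1849]
tcp_rot: [[-0.904, 0.428, -0.001], [0.428, 0.904, 0.0], [0.001, 0.0, -1.0]]
force: [0.8, 0.4, -1.5]
opening: 0.181
```

Call:
play_rows --fingers '[255, 255, 255, 255]' --linear '[[0, 0, 2], [0, 0, 4], [0, 0, 4], [0, 0, 4]]' --rot '[[0, 0, 0], [0, 0, 0], [0, 0, 0], [0, 0, 0]]'

```text
time_s: 14.2
position: [0.54, -0.1853, 0.1812]
tcp_rot: [[-0.904, 0.428, -0.0], [0.428, 0.904, 0.0], [0.0, 0.0, -1.0]]
force: [-0.5, -0.0, -1.4]
opening: 0.175
```

Call:
play_rows --fingers '[255, 255, 255, 255]' --linear '[[0, 0, 1], [0, 0, 2], [0, 0, 3], [0, 0, 3]]' --rot '[[0, 0, 0], [0, 0, 0], [0, 0, 0], [0, 0, 0]]'

```text
time_s: 14.6
position: [0.5399, -0.1852, 0.1781]
tcp_rot: [[-0.904, 0.428, -0.0], [0.428, 0.904, 0.0], [0.0, 0.0, -1.0]]
force: [0.0, 0.4, -2.2]
opening: 0.183
```

Call:
play_rows --fingers '[255, 255, 255]' --linear '[[0, 0, 1], [0, 0, 2], [0, 0, 2]]' --rot '[[0, 0, 0], [0, 0, 0], [0, 0, 0]]'

```text
time_s: 14.9
position: [0.5399, -0.1852, 0.1761]
tcp_rot: [[-0.904, 0.428, -0.0], [0.428, 0.904, 0.0], [0.0, 0.0, -1.0]]
force: [-0.4, -0.1, -1.2]
opening: 0.185
```

Call:
play_rows --fingers '[255, 255, 255]' --linear '[[0, 0, 1], [0, 0, 1.5], [0, 0, 1.5]]' --rot '[[0, 0, 0], [0, 0, 0], [0, 0, 0]]'

```text
time_s: 15.2
position: [0.54, -0.1853, 0.1746]
tcp_rot: [[-0.904, 0.428, -0.0], [0.428, 0.904, 0.0], [0.0, 0.0, -1.0]]
force: [-0.1, -0.2, -1.5]
opening: 0.183
```

Call:
play_rows --fingers '[255, 255, 255]' --linear '[[0, 0, 1], [0, 0, 1.5], [0, 0, 1.5]]' --rot '[[0, 0, 0], [0, 0, 0], [0, 0, 0]]'

```text
time_s: 15.5
position: [0.54, -0.1853, 0.1731]
tcp_rot: [[-0.904, 0.428, -0.0], [0.428, 0.904, 0.0], [0.0, 0.0, -1.0]]
force: [0.8, -0.3, -1.4]
opening: 0.181
```

Call:
play_rows --fingers '[255, 255, 255]' --linear '[[0, 0, 1], [0, 0, 1], [0, 0, 1]]' --rot '[[0, 0, 0], [0, 0, 0], [0, 0, 0]]'

```text
time_s: 15.8
position: [0.54, -0.1853, 0.1722]
tcp_rot: [[-0.904, 0.428, -0.0], [0.428, 0.904, 0.0], [0.0, 0.0, -1.0]]
force: [-0.1, -0.2, -2.2]
opening: 0.182
```

Call:
play_rows --fingers '[255, 255, 255]' --linear '[[0, 0, 1], [0, 0, 1], [0, 0, 1]]' --rot '[[0, 0, 0], [0, 0, 0], [0, 0, 0]]'

```text
time_s: 16.1
position: [0.5402, -0.1854, 0.1716]
tcp_rot: [[-0.904, 0.428, 0.001], [0.428, 0.904, -0.0], [-0.001, -0.0, -1.0]]
force: [-0.4, 0.3, 1.9]
opening: 0.18
```

The first contact is at reported z ≈ 0.172, so the snap should come near 0.1665 and home near 0.162. Continuing in 1 mm steps and watching the force.

Call:
play_rows --fingers '[255, 255, 255]' --linear '[[0, 0, 1], [0, 0, 1], [0, 0, 1]]' --rot '[[0, 0, 0], [0, 0, 0], [0, 0, 0]]'

```text
time_s: 16.4
position: [0.5403, -0.1855, 0.1712]
tcp_rot: [[-0.904, 0.428, 0.001], [0.428, 0.904, -0.001], [-0.001, -0.0, -1.0]]
force: [-0.9, 0.8, 4.9]
opening: 0.181
```

Call:
play_rows --fingers '[255, 255, 255]' --linear '[[0, 0, 1], [0, 0, 1], [0, 0, 1]]' --rot '[[0, 0, 0], [0, 0, 0], [0, 0, 0]]'

```text
time_s: 16.7
position: [0.5405, -0.1855, 0.1706]
tcp_rot: [[-0.904, 0.428, 0.001], [0.428, 0.904, -0.001], [-0.002, -0.0, -1.0]]
force: [-2.0, -0.1, 6.6]
opening: 0.179
```

Call:
play_rows --fingers '[255, 255, 255]' --linear '[[0, 0, 1], [0, 0, 1], [0, 0, 1]]' --rot '[[0, 0, 0], [0, 0, 0], [0, 0, 0]]'

```text
time_s: 17.0
position: [0.5406, -0.1856, 0.1699]
tcp_rot: [[-0.904, 0.428, 0.002], [0.428, 0.904, -0.001], [-0.002, -0.0, -1.0]]
force: [-1.7, 0.6, 7.6]
opening: 0.181
```

Call:
play_rows --fingers '[255, 255, 255]' --linear '[[0, 0, 1], [0, 0, 1], [0, 0, 1]]' --rot '[[0, 0, 0], [0, 0, 0], [0, 0, 0]]'

```text
time_s: 17.3
position: [0.5408, -0.1857, 0.1692]
tcp_rot: [[-0.904, 0.428, 0.002], [0.428, 0.904, -0.001], [-0.003, -0.0, -1.0]]
force: [-1.8, 0.1, 9.7]
opening: 0.179
```

Call:
play_rows --fingers '[255, 255, 255]' --linear '[[0, 0, 1], [0, 0, 1], [0, 0, 1]]' --rot '[[0, 0, 0], [0, 0, 0], [0, 0, 0]]'

```text
time_s: 17.6
position: [0.541, -0.1858, 0.1686]
tcp_rot: [[-0.904, 0.428, 0.003], [0.428, 0.904, -0.002], [-0.003, -0.0, -1.0]]
force: [-1.9, 1.8, 11.8]
opening: 0.183
```

```bash
python3 -c "
from mv import *
st()
im=capture('scene')[:,:,::-1]; cv2.imwrite('pics/s20.png',cv2.resize(im[110:190,180:260],None,fx=7,fy=7,interpolation=cv2.INTER_CUBIC))"
```

```text
t 17.6 q [-30.1  27.8  91.5  -0.   60.6 -94.8] p [ 540.95 -185.77  168.6 ] F [-1.86  1.83 11.79] M [0.27 0.31 0.08] op 0.183
ydeg 64.67 z [ 0.0027 -0.0016 -1.    ]
```

View pics/s20.png

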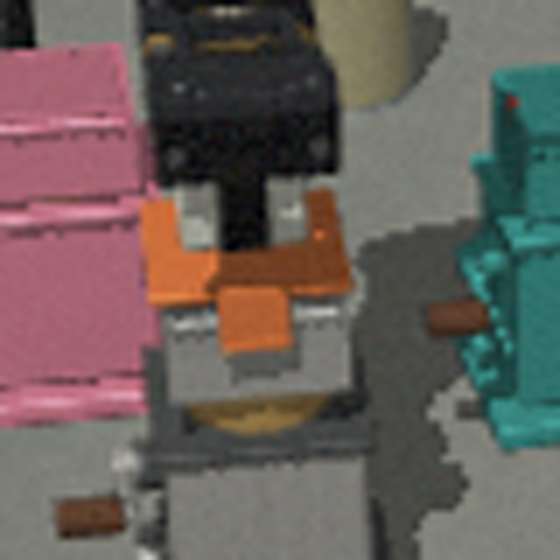

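Each clip arm is over its bead and the cover is square on the hopper. The push so far is about 13 N.

Call:
play_rows --fingers '[255, 255, 255]' --linear '[[0, 0, 0.7], [0, 0, 0.7], [0, 0, 0.7]]' --rot '[[0, 0, 0], [0, 0, 0], [0, 0, 0]]'

```text
time_s: 17.95
position: [0.541, -0.1858, 0.1682]
tcp_rot: [[-0.904, 0.428, 0.003], [0.428, 0.904, -0.002], [-0.003, -0.0, -1.0]]
force: [-1.9, 1.6, 13.8]
opening: 0.183
```

Call:
play_rows --fingers '[255, 255, 255]' --linear '[[0, 0, 0.7], [0, 0, 0.7], [0, 0, 0.7]]' --rot '[[0, 0, 0], [0, 0, 0], [0, 0, 0]]'

```text
time_s: 18.25
position: [0.541, -0.1858, 0.1656]
tcp_rot: [[-0.904, 0.428, 0.003], [0.428, 0.904, -0.001], [-0.003, -0.0, -1.0]]
force: [0.9, -0.9, -1.5]
opening: 0.182
```

It snapped: the force collapsed from 13.8 to -1.5 N at z ≈ 0.1656. Now I'll ease the plate down until it meets the rim.

Call:
play_rows --fingers '[255, 255, 255, 255]' --linear '[[0, 0, 1], [0, 0, 2], [0, 0, 2], [0, 0, 2]]' --rot '[[0, 0, 0], [0, 0, 0], [0, 0, 0], [0, 0, 0]]'

```text
time_s: 18.65
position: [0.5399, -0.1853, 0.1628]
tcp_rot: [[-0.904, 0.428, -0.0], [0.428, 0.904, 0.0], [0.001, -0.0, -1.0]]
force: [-1.1, -0.6, 3.4]
opening: 0.18
```

Call:
play_rows --fingers '[255, 255, 255]' --linear '[[0, 0, 1], [0, 0, 1], [0, 0, 1]]' --rot '[[0, 0, 0], [0, 0, 0], [0, 0, 0]]'

```text
time_s: 18.95
position: [0.5399, -0.1853, 0.1626]
tcp_rot: [[-0.904, 0.428, -0.0], [0.428, 0.904, -0.0], [-0.0, -0.0, -1.0]]
force: [-2.6, 0.7, 6.4]
opening: 0.182
```

Call:
play_rows --fingers '[255, 255, 255]' --linear '[[0, 0, 0.8], [0, 0, 0.8], [0, 0, 0.8]]' --rot '[[0, 0, 0], [0, 0, 0], [0, 0, 0]]'

```text
time_s: 19.25
position: [0.5399, -0.1853, 0.1624]
tcp_rot: [[-0.904, 0.428, 0.0], [0.428, 0.904, -0.0], [-0.0, -0.0, -1.0]]
force: [-2.6, 1.2, 8.6]
opening: 0.179
```

The force is rising steeply now, about 10 N for 0.4 mm, so the plate is on the rim. I'll relax the push, look, then open.

Call:
play_rows --fingers '[255, 255, 255]' --linear '[[0, 0, -1], [0, 0, -1.4], [0, 0, -1.4]]' --rot '[[0, 0, 0], [0, 0, 0], [0, 0, 0]]'

```text
time_s: 19.55
position: [0.5399, -0.1852, 0.1626]
tcp_rot: [[-0.904, 0.428, -0.0], [0.428, 0.904, 0.0], [0.0, -0.0, -1.0]]
force: [-1.3, -0.0, 4.6]
opening: 0.176
```

```bash
python3 -c "
from mv import *
st()
im=capture('scene')[:,:,::-1]; cv2.imwrite('pics/s21.png',cv2.resize(im[110:190,180:260],None,fx=7,fy=7,interpolation=cv2.INTER_CUBIC))"
```

```text
t 19.55 q [-30.1  28.2  91.8  -0.   60.  -94.8] p [ 539.89 -185.23  162.62] F [-1.29 -0.02  4.62] M [0.16 0.07 0.04] op 0.176
ydeg 64.67 z [-3.e-04  1.e-04 -1.e+00]
```

View pics/s21.png

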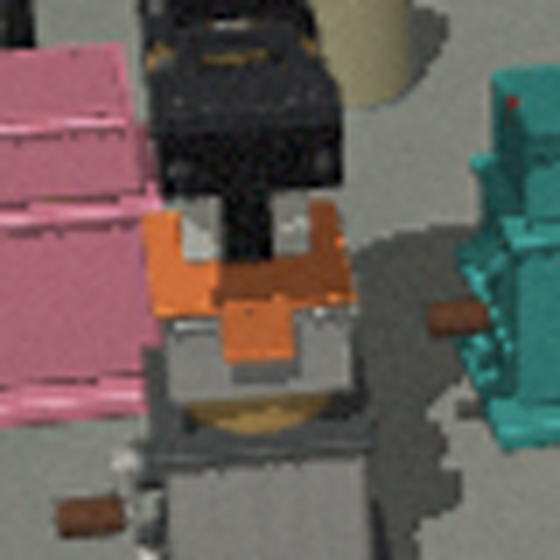

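The plate covers the beads' bright stripe (crop y ≈ 305) and the arm foot is lower than before. Releasing and backing straight up.

Call:
play_rows --fingers '[200, 100, 0, 0, 0, 0, 0, 0, 0, 0, 0, 0, 0, 0, 0]' --linear '[[0, 0, -0.8], [0, 0, -0.8], [0, 0, -0.8], [0, 0, -0.8], [0, 0, -0.8], [0, 0, -0.8], [0, 0, -0.8], [0, 0, -0.8], [0, 0, -5], [0, 0, -20], [0, 0, -45], [0, 0, -80], [0, 0, -110], [0, 0, -120], [0, 0, -120]]' --rot '[[0, 0, 0], [0, 0, 0], [0, 0, 0], [0, 0, 0], [0, 0, 0], [0, 0, 0], [0, 0, 0], [0, 0, 0], [0, 0, 0], [0, 0, 0], [0, 0, 0], [0, 0, 0], [0, 0, 0], [0, 0, 0], [0, 0, 0]]'

```text
time_s: 21.1
position: [0.5409, -0.1857, 0.2841]
tcp_rot: [[-0.904, 0.428, 0.003], [0.428, 0.904, -0.002], [-0.004, -0.0, -1.0]]
force: [-0.6, -0.2, -0.1]
opening: 1.0
```

```bash
python3 -c "
from mv import *
st()
im=capture('scene')[:,:,::-1]; cv2.imwrite('pics/s22f.png',im); cv2.imwrite('pics/s22.png',cv2.resize(im[110:190,180:260],None,fx=7,fy=7,interpolation=cv2.INTER_CUBIC))"
```

```text
t 21.1 q [-30.1  20.6  83.4   0.   75.8 -94.8] p [ 540.87 -185.73  284.09] F [-0.62 -0.17 -0.13] M [-0.01 -0.19 -0.01] op 1.0
ydeg 64.67 z [ 0.0034 -0.002  -1.    ]
```

View pics/s22.png

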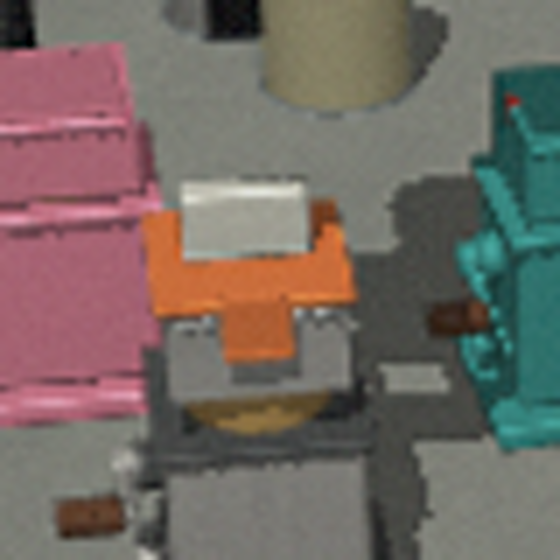

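The handle is free and the cover sits level. I'll move the arm aside to check from above.

Call:
play_rows --fingers '[0, 0, 0, 0, 0, 0, 0, 0, 0, 0, 0, 0, 0]' --linear '[[0, 0, -40], [0, -5, -60], [8, -40, -60], [14, -80, -60], [22, -120, -60], [29, -160, -60], [36, -200, -60], [43, -240, -60], [50, -275, -60], [55, -305, -60], [58, -321, -60], [58, -321, -60], [58, -321, -60]]' --rot '[[0, 0, 0], [0, 0, 0], [0, 0, 0], [0, 0, 0], [0, 0, 0], [0, 0, 0], [0, 0, 0], [0, 0, 0], [0, 0, 0], [0, 0, 0], [0, 0, 0], [0, 0, 0], [0, 0, 0]]'

```text
time_s: 22.45
position: [0.3505, -0.4494, 0.3413]
tcp_rot: [[-0.904, 0.428, -0.0], [0.428, 0.904, 0.003], [0.002, 0.003, -1.0]]
force: [1.2, 0.3, -0.0]
opening: 1.001
```

```bash
python3 - <<'E'
from mv import *
st()
t=np.ascontiguousarray(capture('top')[:,:,::-1]); s=np.ascontiguousarray(capture('scene')[:,:,::-1])
cv2.imwrite('pics/t30.png',t); cv2.imwrite('pics/s30.png',s)
x,y,w,h=295,155,65,65
u=up(t,x,y,w,h); H,S,V=cv2.split(cv2.cvtColor(u,cv2.COLOR_BGR2HSV))
yy,xx=np.mgrid[:h*8,:w*8]
wh=(S<60)&(V>175)&(abs(xx/8+x-328)<14)&(abs(yy/8+y-190)<14)
c=contour(wh,x,y)
for oz in (.183,.184,.186): print('handle',oz,cv2.minAreaRect((plane('top',c,oz+.038)[:,:2]*1000).astype(np.float32)))
og=(S>180)&(V>120); c=contour(og,x,y); print('plate',cv2.minAreaRect((plane('top',c,.189)[:,:2]*1000).astype(np.float32)))
a=cv2.resize(u,(400,400)); b=cv2.resize(s[125:190,185:250],(400,400),interpolation=cv2.INTER_CUBIC)
cv2.imwrite('pics/f30.png',np.hstack([a,b]))
E
```

```text
t 22.45 q [-6.33e+01  1.82e+01  7.82e+01  1.00e-01  8.38e+01 -1.28e+02] p [ 350.53 -449.41  341.29] F [ 1.22  0.32 -0.03] M [ 0.02 -0.19  0.04] op 1.001
ydeg 64.66 z [-4.e-04  3.e-03 -1.e+00]
handle 0.183 ((540.2039184570312, -185.6508331298828), (13.934968948364258, 53.34355545043945), 65.74005126953125)
handle 0.184 ((540.1111450195312, -185.42697143554688), (13.919625282287598, 53.28485107421875), 65.74004364013672)
handle 0.186 ((539.9259033203125, -184.97940063476562), (13.888920783996582, 53.16731643676758), 65.74004364013672)
plate ((539.5662231445312, -184.513671875), (103.13721466064453, 88.08147430419922), 64.6976089477539)
```

View pics/f30.png

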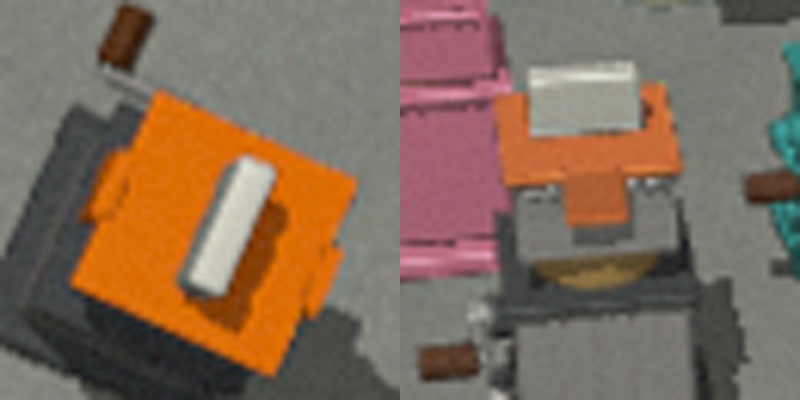

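View pics/t30.png

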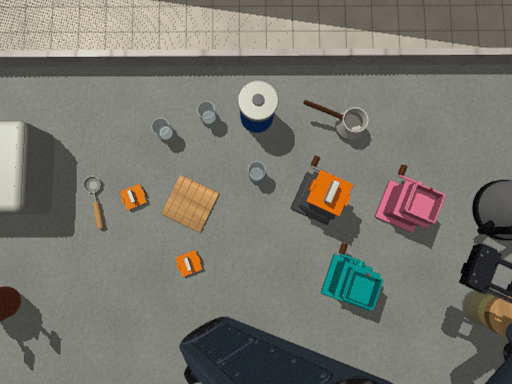

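View pics/s30.png

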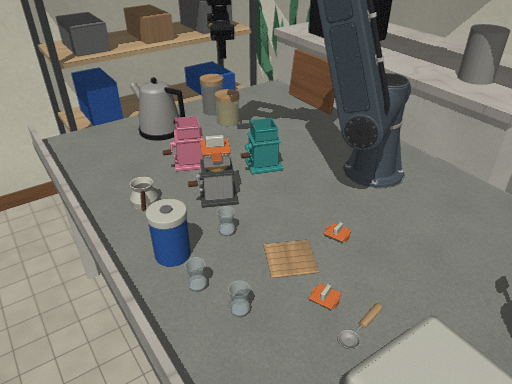

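```bash
python3 -c "
from rig import bot
print(bot.hand_in())"
```

```text
the job is handed in; nothing more can be done
None
```

The orange cover is on the steel grinder's hopper with its clips snapped and its plate on the rim. I handed the job in at about 22.5 s, with the gripper open and clear.

- **Grasp:** The first grip closed on nothing. The reported TCP height was about 29 mm lower than the real fingertips, as seen in the scene view. I confirmed it by touching the top of the handle with about 4 N; the cover did not move. The second grip held the 16 mm bar.
- **Pressing:** The lead-ins touched at reported z ≈ 0.172, and the push rose to about 15 N. It then collapsed to just the weight of the cover at 0.1656, which was the snap. I pressed on to about 10 N, where the force rose steeply at 0.1624, 9.6 mm below first touch, matching the expected 10 mm.
- **Last checks:**
  - **Handle:** In the top view its centre is within about 1 mm of the hopper axis. Its yaw reads 65.7°, against 64.7° for the plate and about 64.7° for the hopper; the 1° looks like measuring noise on a small shape.
  - **Plate:** Its outline came out about 3 mm long and 1 mm off centre, because the mask takes in the clip arms.
  - **Clips:** The near clip arm sits over its bead. I judged the far one from the force and from the cover sitting level, since its hook is not visible.
  - **Surroundings:** The crank, cups, cezve, canister, spoon and look-alikes appear unmoved.

I could not read the pin or clip joint values directly.

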